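Change the grinding wheel on the mandrel in the vise

TASK

Change the wheel on the little grinding mandrel that stands upright in the vise: lift off the worn wheel and lay it in the metal tray, then slide the big new wheel all the way down onto the mandrel, next the loose steel flange, hub uppermost, and last the black locking collar, each resting squarely on the one below. The new wheel cracks easily, so lower it all the way and do not let it drop. Leave the tool stand, the oil can and the dressing stick where they are.

Things in the scene. Friction and masses are not known exactly. Their poses are not given: they have to be found in the camera images.
- vise: Fixed blue vise, jaws 76 mm wide, tops at z 95 mm; T-handle 125 mm out on +x. Origin: on the bench under the vertical axis of the steel mandrel it clamps. Mandrel going up, in mm: block to z 107, shank, fixed flange 44 across at z 120-128, spigot 28 across to 136 (tapered from 133), 14 shaft to 174, point to 184. Parts slip on and off; nothing screws.
- worn_wheel: Worn grey grinding wheel, a plain ring 48 mm outside, 33 mm bore, 20 mm thick. At the start it sits on the mandrel's fixed flange round the spigot. Origin: centre of its underside, z along its axis (up). About 0.05 kg.
- new_wheel: New pale grey grinding wheel, a plain ring 64 mm outside, 33 mm bore, 20 mm thick, lying flat on the bench. Origin: centre of its underside, z along its axis (up). About 0.11 kg. On the mandrel its bore goes round the spigot and its underside rests on the fixed flange, underside 128 mm above the bench.
- flange: Loose steel clamping flange lying hub up on the bench: disc 44 mm across and 6 mm thick, with a hub 28 mm across standing 8 mm above it (14 mm in all), 18 mm bore through both. Origin: centre of the disc's underside, z up. About 0.07 kg. On the new wheel its underside is 148 mm above the bench.
- collar: Black steel shaft collar lying flat: ring 32 mm outside, 18 mm bore, 12 mm thick, with a narrow slit and a small screw. Origin: centre of its underside, z along its axis (up). About 0.05 kg. On the flange's hub its underside is 162 mm above the bench.
- tray: Shallow open metal tray, fixed, 125 mm (x) by 150 mm (y), 26 mm high, walls and floor 3 mm. Origin: centre of its underside, z up. For the worn wheel.
- tool_stand: Slotted wooden stand 200 mm (x) by 75 mm (y) with a spanner, a socket wrench, a thermometer and a hammer upright in it, 230 mm high in all, loose. Origin: centre of its underside. Not part of the job: leave it alone.
- oil_can: Steel pump oiler, body 72 mm across and 95 mm high, with a bent brass spout to 153 mm high, reaching 58 mm to its -x side, and a handle on the other, loose. Origin: centre of its underside. Leave it alone.
- dressing_stick: Brown abrasive stick, 110 mm (x) by 25 by 25 mm, lying loose on the bench. Origin: centre of its underside. Leave it alone.

How it is judged:
By the outcome, as a careful person would: the job done as asked, in the order asked, and still so for the second after the job is handed in, with the robot touching nothing.
It also fails if it takes over 131 s, if anything falls off the work surface, if the arm or the gripper's body presses on something with over 40 N, if the wrist force passes 120 N, or if a joint passes its speed limit or range.

ROBOT

A 7-joint arm with a two-finger parallel gripper is mounted at the origin on the work surface. World frame = base frame: x ahead of the robot, y to its left, z up, the work surface at z = 0. Lengths are in m, angles in rad, forces in N, time in s.
With the tool pointing down it reaches from about 0.425 to 0.875 m from the base axis. Payload 4.7 kg.
Tool frame: the origin (TCP) lies at the very end of the fingers, on their centre line; the grasp point (between the pads) lies 19 mm behind it; z points along the fingers, y is the direction in which the jaws open and shut (so a half turn about z gives the same grasp; the last joint's range is limited). The gripper opens to 87 mm and grips with 3 to 60 N. Pads are 19 mm wide; open, the fingers measure 117 mm over their backs; the gripper's body (75 mm by 190 mm) begins 51 mm behind the grasp point.
Start: joints at [-1.198, 0.321, -0.07, 1.45, 0.023, 1.371, -0.057], TCP at [0.228, 0.609, 0.2] pointing down, gripper open.
Joint ranges: [-2.86, 2.86], [-0.3, 2.09], [-1.38, 1.24], [0.06, 2.45], [-1.56, 4.7], [0.09, 2.05], [-2.69, 2.69]. Speed limits (rad/s): [2.57, 2.57, 3.14, 3.14, 3.14, 3.14, 3.14].

INTERFACE

Orientations are given as a rotation vector (axis times angle).
In Python, from bench import get_state, get_image, close_job gives the robot as it stands.
- The arm moves only by the tool send_rows, never from a script. Its argument "steps" is a list of rows, each an object with "claw": the finger opening in m, from 0 to 0.087; "offset": the shift along the tool's x, y, z in m, a list of three; "turn": the turn about the tool's z in rad. In form: [{"claw": claw, "offset": [tx, ty, tz], "turn": turn}, ...]. A call has 1 to 12 rows; each row is the pose to reach, as a shift and turn from the pose measured when the call began, along the tool's axes at that moment; what a row does not reach only later rows make up. A row lasts 1/8 s, in which the tool goes at most 62.5 mm and 10.7 degrees, less where a joint would pass 70% of its speed; a pose out of reach is approached as far as the arm can. A call with a gripper value outside its range is refused whole. The fingers move at their own pace and stop on an object; "squeeze" is the grip in N (left out, the last holds). Time passes only in rows, so rows that repeat a pose let the fingers close. It gives the time, the measured TCP pose, the force and the opening at its end, in the units of the state.
- get_state(): the state, without advancing time (a new reading comes with each control period).
- get_image(name): name is "scene" or "top" or "wrist"; returns a dict with "pixels" (420x560x3 uint8, blue, green, red), "fx", "fy", "cx", "cy" (pixels), "distortion" ([k1, k2, p1, p2, k3] as OpenCV has them; the pictures are not rectified), "R" (3x3) and "t" (3): a world point X has camera coordinates R X + t. Camera axes: x right, y down, z forward; pixel columns grow to the right and rows downward; lengths in m; the calibration is good to about 2 mm. A picture is of the moment at which its call begins. There is no depth.
- close_job(): hands the job in, once; it reports no verdict.
The state is a dict: "time": time; "joint_positions": joint angles; "qd": joint speeds; "joint_torque": joint torques, N m; "position": TCP position; "tool_rot": TCP orientation; "ft_force": force on the tool from outside, world axes, zero at the start; "torque": the same for the moment, N m; "grip_width": opening from 0.0 (shut) to 1.0 (fully open).
Only numpy, scipy, OpenCV 4.12 (cv2) and the standard library are available. Lean on these libraries where they do the work, as an engineer would, in place of code of your own. Each camera call takes 0.05 s, during which the arm holds its last target. There are 200 camera calls.

## Working session

There is one attempt and no reset: what is moved stays moved. The work goes in short steps, Python scripts to look and compute and a tool call to move; the robot and the scene stay as the last step left them, time stands still between calls to the robot, and variables do not carry over. Pictures are saved under pics/ and viewed, about 12 in all and at most 16, crops included, and the job is handed in when it is done.

Besides the shell and the picture viewer there is one more tool, called after "Request:" by a JSON object that holds its "op" and its "data". send_rows: Moves the arm, as the interface text tells. Its arguments: {"type":"object","properties":{"steps":{"type":"array","items":{"type":"object","properties":{"claw":{"type":"number"},"offset":{"type":"array","items":{"type":"number"}},"turn":{"type":"number"}}}},"squeeze":{"type":"number"}},"required":["steps"]}

```bash
mkdir -p pics; cat > h.py <<'E'
import numpy as np, cv2
from bench import get_state,get_image,close_job
from scipy.spatial.transform import Rotation as Ro
def cam(im): return np.array([[im['fx'],0,im['cx']],[0,im['fy'],im['cy']],[0,0,1.]]),np.array(im['distortion'],float),np.array(im['R'],float),np.array(im['t'],float)
def ray(im,uv):
    K,D,R,t=cam(im); p=cv2.undistortPoints(np.array(uv,float).reshape(-1,1,2),K,D).reshape(-1,2)
    d=np.c_[p,np.ones(len(p))]@R; return -R.T@t,d
def onz(im,uv,z):
    c,d=ray(im,uv); return c+d*((z-c[2])/d[:,2])[:,None]
def proj(im,X):
    K,D,R,t=cam(im); return cv2.projectPoints(np.array(X,float).reshape(-1,1,3),cv2.Rodrigues(R)[0],t,K,D)[0].reshape(-1,2)
def snap(name,fn=None):
    im=get_image(name)
    if fn: cv2.imwrite('pics/'+fn+'.png',im['pixels'])
    return im
def circ(c,r,n=40):
    a=np.linspace(0,2*np.pi,n); return np.c_[c[0]+r*np.cos(a),c[1]+r*np.sin(a),np.full(n,c[2])]
E
python3 - <<'E'
from h import *
import pickle
ims={n:snap(n) for n in('scene','top','wrist')}
pickle.dump(ims,open('i0.pkl','wb'))
for n in ims: cv2.imwrite(f'pics/0{n}.png',ims[n]['pixels']); print(n,-np.array(ims[n]['R']).T@ims[n]['t'],ims[n]['fx'])
print(get_state())
E
```

```text
scene [ 1.15310216 -0.48137298  1.07065253] 537.3419334357959
top [0.45876726 0.00900551 1.09862257] 410.84019359908575
wrist [0.15413267 0.63590416 0.3830429 ] 352.1711668800832
{'time': 0.15, 'joint_positions': array([-1.19790716,  0.32167195, -0.07011372,  1.45137702,  0.02257183,
        1.37080106, -0.05692978]), 'qd': array([-0.00153134, -0.00255489,  0.00031548, -0.00347491,  0.00032104,
        0.00068464, -0.00099732]), 'joint_torque': array([-5.22178980e-04, -4.91795254e+01, -4.04926892e-01, -3.12882113e+01,
       -6.40068389e-02,  4.03871387e-02,  1.08452571e-04]), 'position': array([0.22810258, 0.60818497, 0.19870943]), 'tool_rot': array([-5.60503403e-01, -3.09096877e+00,  2.28511774e-03]), 'ft_force': array([-0.22772225, -0.51624334, -0.01638129]), 'torque': array([ 0.03224893, -0.01169787, -0.00171169]), 'grip_width': 1.0045114767591463}
```

View pics/0top.png

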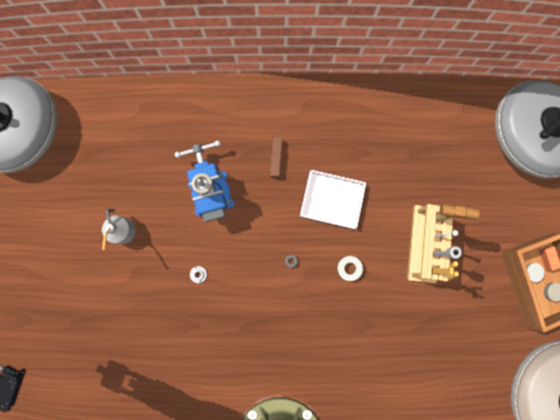

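View pics/0scene.png

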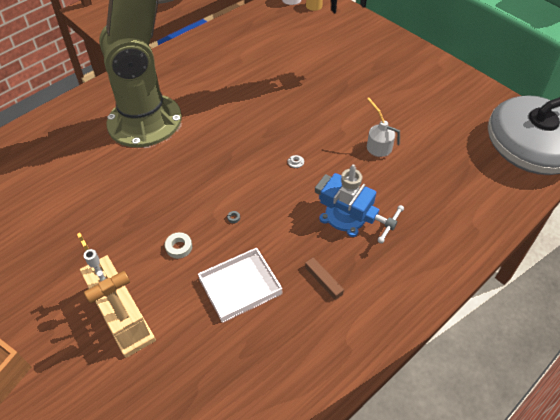

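```bash
python3 - <<'E'
from h import *
import pickle
ims=pickle.load(open('i0.pkl','rb')); T=ims['top'];S=ims['scene']
# rough, silhouettes mean
for n,uv,uvs,z in [('new',(350,268),(178,245),.02),('flange',(198,274.5),(296,160.5),.01),('collar',(291,261),(233,216.5),.012),('worn',(203,184),(351,179),.148),('tray',(333,200),(240,284),.013)]:
    print(n,onz(T,uv,z)[0],onz(S,uvs,z)[0])
print('tray c',onz(T,[(312,171),(366,180),(357,229),(301,214)],.026))
print('stand',onz(T,[(414,206),(409,280)],.05)); print('oil',onz(T,[(119,230)],.09)); print('stick',onz(T,[(277,157)],.025)); print('thandle',onz(T,[(177,154),(218,142),(198,150)],.06))
a=[cv2.resize(im[r0:r0+110,c0:c0+145],None,fx=4,fy=4,interpolation=cv2.INTER_CUBIC)[:300,:580] for im,r0,c0 in ((T['pixels'],145,150),(S['pixels'],150,290))]
cv2.imwrite('pics/1.png',np.vstack([a[0],a[1]]))
E
```

```text
new [ 0.4443044  -0.18309901  0.02      ] [ 0.45281995 -0.18782875  0.02      ]
flange [0.4281912 0.2152172 0.01     ] [0.43531582 0.21294883 0.01      ]
collar [ 0.46350377 -0.02961419  0.012     ] [ 0.46989821 -0.03352503  0.012     ]
worn [0.64365513 0.18174255 0.148     ] [0.65564551 0.17605524 0.148     ]
tray [ 0.62482152 -0.14344184  0.013     ] [ 0.63077051 -0.14353204  0.013     ]
tray c [[ 0.70144205 -0.08734224  0.026     ]
 [ 0.67659209 -0.23166953  0.026     ]
 [ 0.54563294 -0.20310334  0.026     ]
 [ 0.58592585 -0.05641169  0.026     ]]
stand [[ 0.60256824 -0.35055733  0.05      ]
 [ 0.4124163  -0.32882961  0.05      ]]
oil [[0.53900742 0.40305823 0.09      ]]
stick [[0.74056089 0.00602822 0.025     ]]
thandle [[0.74151161 0.26882411 0.06      ]
 [0.77301182 0.1609959  0.06      ]
 [0.75176113 0.21335482 0.06      ]]
```

View pics/1.png

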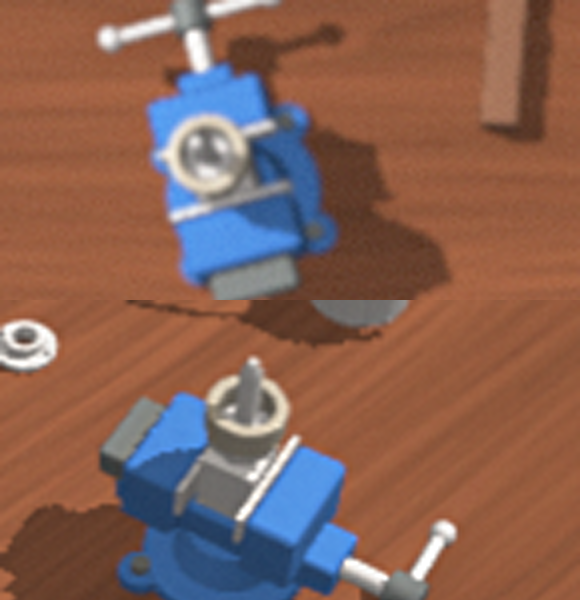

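Request:
{"op": "send_rows", "data": {"steps": [{"claw": 0.087,"offset": [0,0,-0.06],"turn": 0},{"claw": 0.087,"offset": [-0.54,-0.254,-0.1],"turn": 1.212},{"claw": 0.087,"offset": [-0.54,-0.254,-0.1],"turn": 1.212},{"claw": 0.087,"offset": [-0.54,-0.254,-0.1],"turn": 1.212},{"claw": 0.087,"offset": [-0.54,-0.254,-0.1],"turn": 1.212},{"claw": 0.087,"offset": [-0.54,-0.254,-0.1],"turn": 1.212},{"claw": 0.087,"offset": [-0.54,-0.254,-0.1],"turn": 1.212},{"claw": 0.087,"offset": [-0.54,-0.254,-0.1],"turn": 1.212},{"claw": 0.087,"offset": [-0.54,-0.254,-0.1],"turn": 1.212},{"claw": 0.087,"offset": [-0.54,-0.254,-0.1],"turn": 1.212},{"claw": 0.087,"offset": [-0.54,-0.254,-0.1],"turn": 1.212},{"claw": 0.087,"offset": [-0.54,-0.254,-0.1],"turn": 1.212}]}}

```text
time: 1.65
position: [0.6464, 0.1764, 0.2984]
tool_rot: [2.227, 2.212, -0.005]
ft_force: [1.1, -0.2, 0.1]
grip_width: 0.999
```

```bash
python3 - <<'E'
from h import *
s=get_state();print(s['time'],s['position'],s['tool_rot'],s['joint_positions'])
im=snap('wrist','2'); print(-np.array(im['R']).T@im['t'],im['R'])
print(proj(im,[(.647,.18,.148)]))
E
```

```text
1.65 [0.64637103 0.17639507 0.29838966] [ 2.22703069  2.21221407 -0.0050703 ] [-0.59649989  0.35458847  0.40266351  1.24164541 -0.13259763  1.57300078
 -0.22326274]
[0.64682948 0.25588791 0.48252801] [[ 9.99978475e-01 -6.56111754e-03  3.10686120e-05]
 [-6.28461572e-03 -9.56455087e-01  2.91811875e-01]
 [-1.88489628e-03 -2.91805789e-01 -9.56475733e-01]]
[[271.37290464 193.34025383]]
```

View pics/2.png

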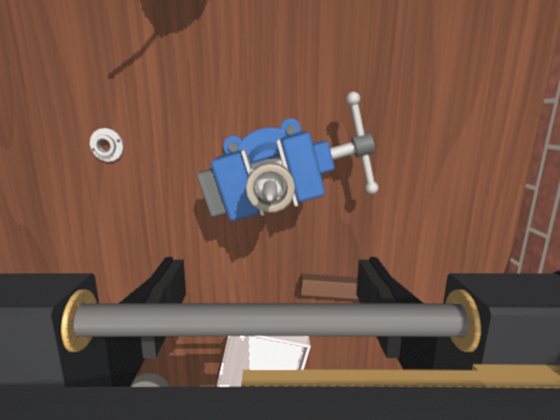

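```bash
cat >> h.py <<'E'
def fit(im,c0,circles,span=.015,show=None):
    """c0 xy; circles [(z,r)]; maximise gradient normal to the projected circles"""
    g=cv2.GaussianBlur(im['pixels'],(0,0),1.0).astype(np.float32)
    gx=cv2.Sobel(g,cv2.CV_32F,1,0);gy=cv2.Sobel(g,cv2.CV_32F,0,1)
    def score(x,y):
        s=0
        for z,r in circles:
            p=proj(im,circ((x,y,z),r,73)); t=np.roll(p[:-1],-1,0)-p[:-1]; t/=np.linalg.norm(t,axis=1)[:,None]; m=((p[:-1]+p[1:])/2).astype(np.float32)
            a=cv2.remap(gx,m[:,0],m[:,1],1).reshape(-1,3);b=cv2.remap(gy,m[:,0],m[:,1],1).reshape(-1,3)
            s+=np.minimum(np.abs(a*t[:,1:]-b*t[:,:1]).max(1),120).mean()
        return s
    c=np.array(c0,float)
    for st in (span/5,span/15,span/50):
        G=[(score(c[0]+i*st,c[1]+j*st),i,j) for i in range(-5,6) for j in range(-5,6)]
        b=max(G); c=c+np.array(b[1:])*st
    if show:
        o=cv2.resize(im['pixels'],None,fx=3,fy=3,interpolation=cv2.INTER_CUBIC)
        for z,r in circles: cv2.polylines(o,[((proj(im,circ((c[0],c[1],z),r))+.5)*3).astype(int)],True,(0,0,255),1)
        u,v=(proj(im,[(c[0],c[1],circles[0][0])])[0]*3).astype(int); u=max(u,150);v=max(v,150)
        cv2.imwrite(f'pics/{show}.png',o[v-150:v+150,u-150:u+150])
    return c,b[0]
E
python3 - <<'E'
from h import *
import pickle
ims=pickle.load(open('i0.pkl','rb'))
im=get_image('wrist');T=ims['top'];S=ims['scene']
spec={'worn':((.647,.18),[(.148,.024),(.148,.0165)]),'flange':((.43,.214),[(.006,.022),(.014,.014)]),'new':((.447,-.185),[(.02,.032),(.02,.0165)]),'collar':((.466,-.031),[(.012,.016),(.012,.009)])}
for n,(c,k) in spec.items():
    for cn,I in (('w',im),('T',T),('S',S)):
        if cn=='w' and n in('new','collar'): continue
        print(n,cn,*fit(I,c,k,show=f'f_{n}_{cn}'))
fs=['worn_w','flange_w','worn_T','worn_S','flange_T','new_T','new_S','collar_T']
t=[cv2.resize(cv2.imread(f'pics/f_{f}.png'),(200,200)) for f in fs]
cv2.imwrite('pics/3.png',np.vstack([np.hstack(t[:4]),np.hstack(t[4:])]))
E
```

```text
worn w [0.6453 0.1847] 229.4880154617912
worn T [0.6506 0.1884] 212.7106471406468
worn S [0.6497 0.1856] 220.1638331552731
flange w [0.4273 0.2163] 208.22546115051745
flange T [0.4253 0.2187] 222.79485849258236
flange S [0.4283 0.213 ] 233.01967224121637
new T [ 0.4483 -0.1822] 240.0
new S [ 0.4516 -0.1833] 240.0
collar T [ 0.4647 -0.0286] 236.5089781045652
collar S [ 0.4686 -0.0306] 240.0
```

View pics/3.png

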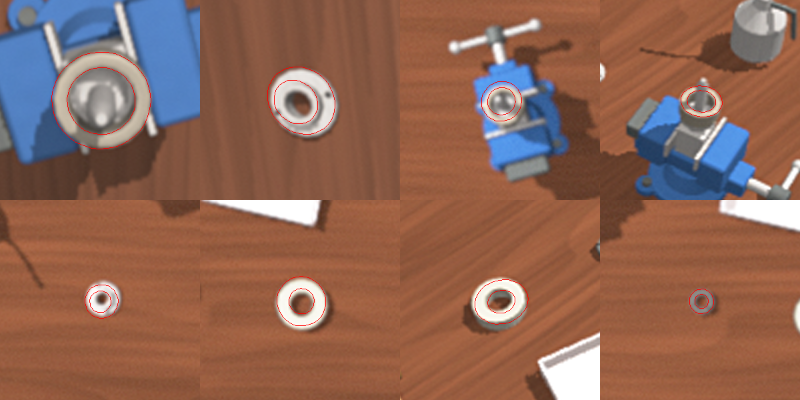

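Request:
{"op": "send_rows", "data": {"steps": [{"claw": 0.087,"offset": [0.009,0,0.05],"turn": 0.007},{"claw": 0.087,"offset": [0.009,0,0.1],"turn": 0.007},{"claw": 0.08,"offset": [0.009,0,0.135],"turn": 0.007},{"claw": 0.07,"offset": [0.009,0,0.16],"turn": 0.007},{"claw": 0.065,"offset": [0.009,0,0.176],"turn": 0.007},{"claw": 0.06,"offset": [0.009,0,0.176],"turn": 0.007},{"claw": 0.03,"offset": [0.009,0,0.176],"turn": 0.007},{"claw": 0.03,"offset": [0.009,0,0.176],"turn": 0.007},{"claw": 0.03,"offset": [0.009,0,0.176],"turn": 0.007},{"claw": 0.03,"offset": [0.009,0,0.176],"turn": 0.007}], "squeeze": 15}}

```text
time: 3.0
position: [0.645, 0.1907, 0.1255]
tool_rot: [2.229, 2.213, 0.002]
ft_force: [-1.9, -0.1, 8.0]
grip_width: 0.372
```

```bash
python3 - <<'E'
from h import *
s=get_state();print(s['position'],s['tool_rot'],s['ft_force'],s['grip_width'])
im=snap('wrist','4w'); a=snap('scene')['pixels'][100:260,260:480]
cv2.imwrite('pics/4.png',np.vstack([cv2.resize(im['pixels'][:320],(560,320)),cv2.resize(a,(385,280),interpolation=2)[:, :].copy() if 0 else cv2.copyMakeBorder(cv2.resize(a,(385,280),interpolation=2),0,0,0,175,0)]))
E
```

```text
[0.64504774 0.19069454 0.12549183] [2.22908051 2.21341348 0.00246772] [-1.90024547 -0.05141273  7.95618369] 0.3718391290139005
```

View pics/4.png

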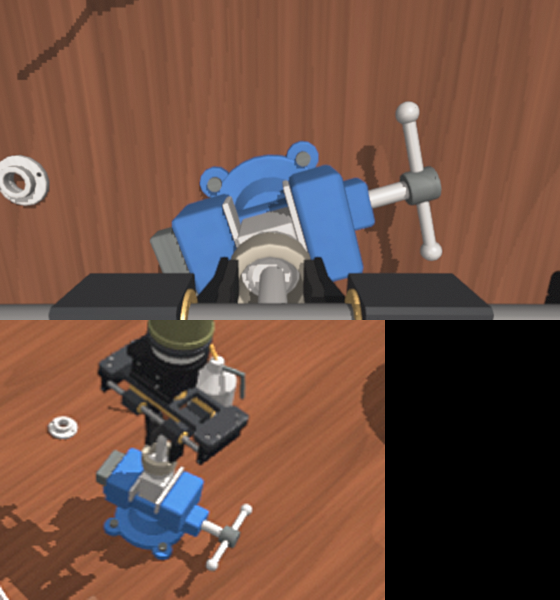

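```bash
python3 - <<'E'
from h import *
s=get_state();P=s['position'];print(s['joint_positions'],s['qd'])
im=snap('wrist'); c,b=fit(im,(.646,.185),[(.148,.024)],span=.01);print(c,b)
k=4;o=cv2.resize(im['pixels'],None,fx=k,fy=k,interpolation=2)
def pl(X,col): cv2.polylines(o,[((proj(im,X)+.5)*k-.5).astype(int)],False,col,1)
pl(circ((*c,.148),.024),(0,0,255));pl(circ((*c,.148),.0165),(0,0,255))
for h in(.016,.024):
  for sg in(-1,1): pl([(P[0]+sg*h,P[1]-.0095,P[2]),(P[0]+sg*h,P[1]+.0095,P[2]),(P[0]+sg*h,P[1]+.0095,P[2]+.04)],(0,255,0) if h<.02 else (255,255,0))
cv2.imwrite('pics/5.png',o[820:1280,720:1400])
E
```

```text
[-0.61004626  0.42120363  0.37502848  1.49840705 -0.15904556  1.25046141
 -0.22191227] [-1.81542880e-04 -1.36522113e-05  3.48400074e-04 -2.52541484e-04
  2.09535662e-03  1.54474124e-03 -9.67054240e-04]
[0.65306667 0.18013333] 61.97786299883516
```

View pics/5.png

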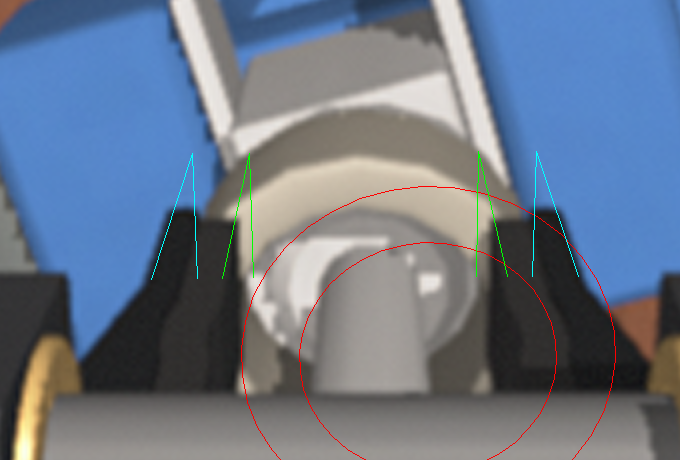

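Request:
{"op": "send_rows", "data": {"steps": [{"claw": 0.06,"offset": [0,0,0],"turn": 0},{"claw": 0.06,"offset": [0,0,-0.03],"turn": 0},{"claw": 0.06,"offset": [0,0,-0.08],"turn": 0},{"claw": 0.06,"offset": [0,0,-0.08],"turn": 0},{"claw": 0.06,"offset": [0,0,-0.08],"turn": 0},{"claw": 0.06,"offset": [0,0,-0.08],"turn": 0}]}}

```text
time: 3.9
position: [0.6441, 0.1905, 0.2039]
tool_rot: [-2.229, -2.213, 0.001]
ft_force: [0.9, 0.1, -0.3]
grip_width: 0.688
```

```bash
python3 - <<'E'
from h import *
s=get_state();P=s['position'];Rt=Ro.from_rotvec(s['tool_rot']).as_matrix();print(P,s['tool_rot'],s['grip_width'],s['ft_force'])
out=[]
for n in('scene','wrist'):
    im=snap(n);k=4;o=cv2.resize(im['pixels'],None,fx=k,fy=k,interpolation=2)
    w=s['grip_width']*.0435
    for sg in(-1,1):
        for e in (-.0095,.0095):
            X=[P+Rt@np.array([e,sg*w,-d]) for d in (0,.019,.07)]
            q=((proj(im,X)+.5)*k-.5).astype(int); cv2.polylines(o,[q],False,(0,255,0),1)
            for j in q: cv2.circle(o,tuple(map(int,j)),3,(0,0,255),-1)
    for z,r in((.148,.024),(.148,.0165)): cv2.polylines(o,[((proj(im,circ((.6455,.1855,z),r))+.5)*k).astype(int)],True,(255,255,0),1)
    u,v=((proj(im,[P])[0]+.5)*k).astype(int); v0=max(0,v-300)if n=='scene' else v-300; out.append(o[v0:v0+590,max(u-200,0):][:,:395])
cv2.imwrite('pics/6.png',np.hstack(out))
E
```

```text
[0.64411346 0.1904821  0.20392304] [-2.22859726e+00 -2.21305307e+00  1.01812661e-03] 0.6879637231527652 [ 0.90127246  0.11186239 -0.30416838]
```

View pics/6.png

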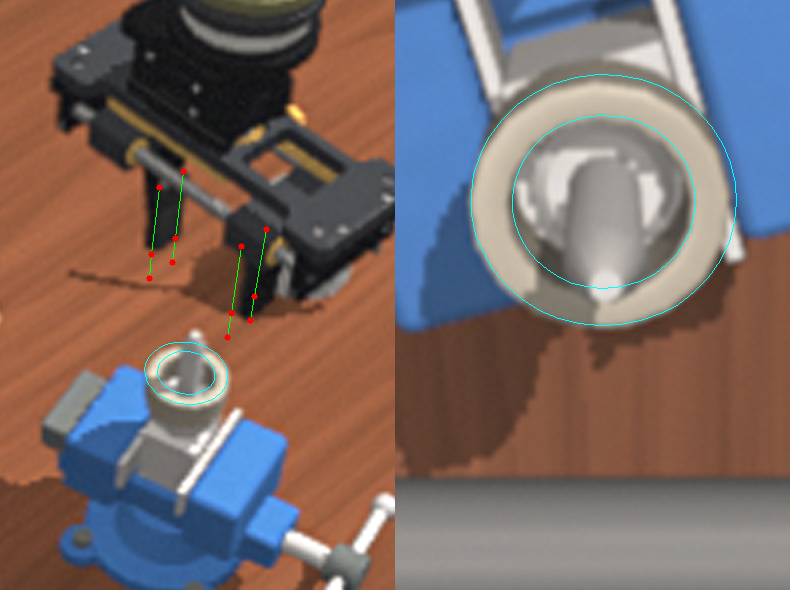

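Request:
{"op": "send_rows", "data": {"steps": [{"claw": 0.064,"offset": [-0.004,0.001,0.03],"turn": 0},{"claw": 0.064,"offset": [-0.004,0.001,0.055],"turn": 0},{"claw": 0.064,"offset": [-0.004,0.001,0.07],"turn": 0},{"claw": 0.064,"offset": [-0.004,0.001,0.08],"turn": 0},{"claw": 0.064,"offset": [-0.004,0.001,0.083],"turn": 0},{"claw": 0.064,"offset": [-0.004,0.001,0.083],"turn": 0},{"claw": 0.064,"offset": [-0.004,0.001,0.083],"turn": 0}]}}

```text
time: 4.88
position: [0.6457, 0.1867, 0.122]
tool_rot: [-2.229, -2.214, -0.001]
ft_force: [0.4, 0.7, 0.2]
grip_width: 0.736
```

```bash
python3 - <<'E'
from h import *
s=get_state();P=s['position'];print(P,s['grip_width'],s['ft_force'])
a=snap('wrist')['pixels'][180:330,190:350];b=snap('scene')['pixels'][100:240,290:420]
cv2.imwrite('pics/7.png',np.hstack([cv2.resize(a,(480,450),interpolation=2),cv2.resize(b,(300,450),interpolation=2)]) if 0 else np.hstack([cv2.resize(a,None,fx=2.5,fy=2.5,interpolation=2),cv2.resize(b,(350,375),interpolation=2)]))
E
```

```text
[0.64571852 0.18666854 0.12201493] 0.7356631094680887 [0.36379473 0.73440475 0.21209113]
```

View pics/7.png

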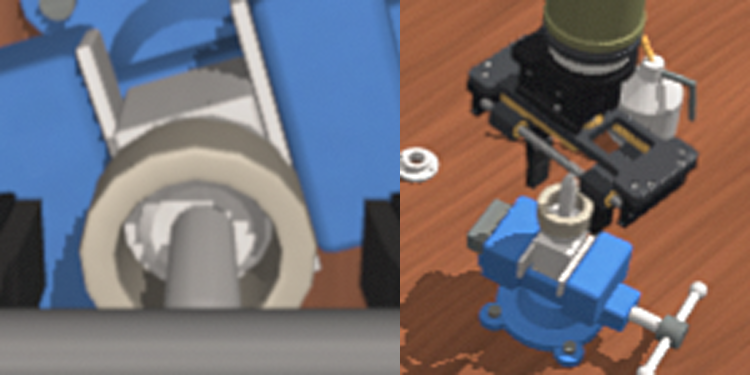

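```bash
python3 - <<'E'
from h import *
s=get_state();P=s['position'];S=get_image('scene');W=get_image('wrist')
for z in (.12,.13,.14,.15,.16): print(z,proj(S,[(P[0]-.032,P[1]+e,z) for e in(-.0095,.0095)]).round(1).tolist(),proj(S,[(P[0]+.032,P[1]+e,z) for e in(-.0095,.0095)]).round(1).tolist(),'W',proj(W,[(P[0]+sg*.032,P[1]+.0095,z) for sg in(-1,1)]).round(1).tolist())
print('seen S left finger bottom',290+np.array([527,547])/350*130,100+183/375*140,'W',190+42/2.5,190+360/2.5,180+200/2.5)
E
```

```text
0.12 [[337.2, 176.7], [342.8, 172.7]] [[357.1, 192.1], [362.6, 187.8]] W [[214.0, 242.1], [327.7, 241.4]]
0.13 [[337.5, 173.9], [343.1, 169.8]] [[357.5, 189.3], [363.1, 185.0]] W [[211.1, 248.7], [330.6, 247.9]]
0.14 [[337.8, 171.0], [343.5, 167.0]] [[358.0, 186.4], [363.6, 182.2]] W [[207.9, 255.9], [333.9, 255.1]]
0.15 [[338.2, 168.1], [343.8, 164.1]] [[358.4, 183.6], [364.1, 179.3]] W [[204.3, 264.0], [337.5, 263.1]]
0.16 [[338.5, 165.2], [344.2, 161.1]] [[358.9, 180.7], [364.6, 176.4]] W [[200.4, 273.0], [341.5, 272.1]]
seen S left finger bottom [485.74285714 493.17142857] 168.32 W 206.8 334.0 260.0
```

Request:
{"op": "send_rows", "data": {"steps": [{"claw": 0.064,"offset": [-0.001,0,0.004],"turn": 0},{"claw": 0.064,"offset": [-0.001,0,0.004],"turn": 0},{"claw": 0.03,"offset": [-0.001,0,0.004],"turn": 0},{"claw": 0.03,"offset": [-0.001,0,0.004],"turn": 0},{"claw": 0.03,"offset": [-0.001,0,0.004],"turn": 0},{"claw": 0.03,"offset": [-0.001,0,0.004],"turn": 0}], "squeeze": 20}}

```text
time: 5.82
position: [0.6454, 0.1857, 0.1176]
tool_rot: [-2.229, -2.214, -0.001]
ft_force: [0.2, 0.5, -0.1]
grip_width: 0.542
```

Request:
{"op": "send_rows", "data": {"steps": [{"claw": 0.03,"offset": [0,0,-0.02],"turn": 0},{"claw": 0.03,"offset": [0,0,-0.05],"turn": 0},{"claw": 0.03,"offset": [0,0,-0.1],"turn": 0},{"claw": 0.03,"offset": [0,0,-0.1],"turn": 0},{"claw": 0.03,"offset": [-0.06,-0.004,-0.1],"turn": 0},{"claw": 0.03,"offset": [-0.12,-0.008,-0.1],"turn": 0},{"claw": 0.03,"offset": [-0.18,-0.012,-0.1],"turn": 0},{"claw": 0.03,"offset": [-0.24,-0.016,-0.1],"turn": 0},{"claw": 0.03,"offset": [-0.3,-0.019,-0.08],"turn": 0},{"claw": 0.03,"offset": [-0.329,-0.019,-0.03],"turn": 0},{"claw": 0.03,"offset": [-0.329,-0.019,0.02],"turn": 0},{"claw": 0.03,"offset": [-0.329,-0.019,0.06],"turn": 0}]}}

```text
time: 7.32
position: [0.6231, -0.1436, 0.0555]
tool_rot: [-2.229, -2.211, 0.001]
ft_force: [0.8, -0.6, -0.2]
grip_width: 0.546
```

```bash
python3 - <<'E'
from h import *
s=get_state();print(s['position'],s['tool_rot'],s['grip_width'],s['ft_force'])
im=snap('wrist');cv2.imwrite('pics/8.png',np.hstack([im['pixels'][:, :][100:330,100:480],snap('scene')['pixels'][180:410,120:400]]))
E
```

```text
[ 0.62310394 -0.14363026  0.05551956] [-2.22933497e+00 -2.21102532e+00  6.72889079e-04] 0.5459196406122462 [ 0.77760403 -0.63558168 -0.18254858]
```

View pics/8.png

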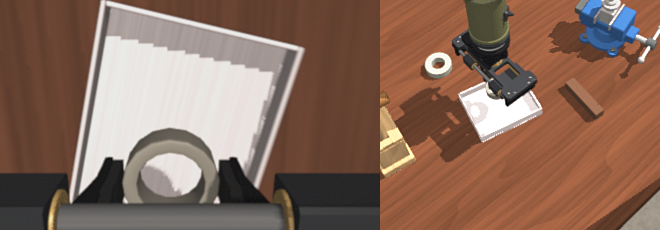

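Request:
{"op": "send_rows", "data": {"steps": [{"claw": 0.03,"offset": [0,0.003,0.03],"turn": 0},{"claw": 0.03,"offset": [0,0.003,0.05],"turn": 0},{"claw": 0.03,"offset": [0,0.003,0.06],"turn": 0},{"claw": 0.03,"offset": [0,0.003,0.062],"turn": 0},{"claw": 0.03,"offset": [0,0.003,0.062],"turn": 0}]}}

```text
time: 8.05
position: [0.623, -0.1422, -0.008]
tool_rot: [-2.224, -2.208, 0.007]
ft_force: [-2.5, 0.6, 2.4]
grip_width: 0.543
```

Request:
{"op": "send_rows", "data": {"steps": [{"claw": 0.062,"offset": [0,0,0],"turn": 0},{"claw": 0.062,"offset": [0,0,0],"turn": 0},{"claw": 0.062,"offset": [0,0,0],"turn": 0},{"claw": 0.062,"offset": [0,0,-0.03],"turn": 0},{"claw": 0.075,"offset": [0,0,-0.08],"turn": 0},{"claw": 0.08,"offset": [0,0,-0.13],"turn": 0},{"claw": 0.08,"offset": [-0.02,-0.06,-0.15],"turn": 0},{"claw": 0.08,"offset": [-0.04,-0.12,-0.15],"turn": 0},{"claw": 0.08,"offset": [-0.042,-0.174,-0.14],"turn": 0},{"claw": 0.08,"offset": [-0.042,-0.174,-0.13],"turn": 0},{"claw": 0.08,"offset": [-0.042,-0.174,-0.13],"turn": 0},{"claw": 0.08,"offset": [-0.042,-0.174,-0.13],"turn": 0}]}}

```text
time: 9.55
position: [0.4514, -0.1832, 0.1238]
tool_rot: [-2.224, -2.21, 0.007]
ft_force: [0.0, 0.4, -0.0]
grip_width: 0.919
```

```bash
python3 - <<'E'
from h import *
s=get_state();print(s['position'],s['tool_rot'],s['grip_width'],s['ft_force'])
im=snap('wrist');print(fit(im,(.449,-.183),[(.02,.032),(.02,.0165)],show='f8'))
T=snap('top');a=cv2.resize(T['pixels'][140:320,170:410],(480,360))
cv2.imwrite('pics/9.png',np.hstack([cv2.resize(cv2.imread('pics/f8.png'),(300,360)),a]))
E
```

```text
[ 0.45135362 -0.18318013  0.12382776] [-2.22394138 -2.21047539  0.00745677] 0.9185253387551756 [ 0.00821121  0.39730603 -0.04252483]
(array([ 0.4443, -0.185 ]), np.float64(240.0))
```

View pics/9.png

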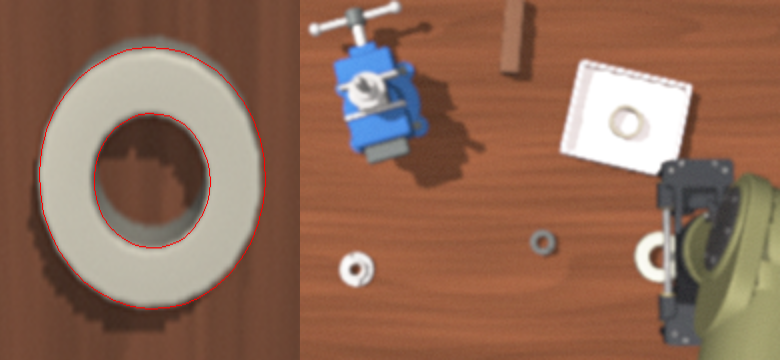

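Request:
{"op": "send_rows", "data": {"steps": [{"claw": 0.082,"offset": [-0.002,-0.007,0.05],"turn": 0},{"claw": 0.082,"offset": [-0.002,-0.007,0.09],"turn": 0},{"claw": 0.082,"offset": [-0.002,-0.007,0.115],"turn": 0},{"claw": 0.082,"offset": [-0.002,-0.007,0.133],"turn": 0},{"claw": 0.082,"offset": [-0.002,-0.007,0.133],"turn": 0},{"claw": 0.082,"offset": [-0.002,-0.007,0.133],"turn": 0},{"claw": 0.05,"offset": [-0.002,-0.007,0.133],"turn": 0},{"claw": 0.05,"offset": [-0.002,-0.007,0.133],"turn": 0},{"claw": 0.05,"offset": [-0.002,-0.007,0.133],"turn": 0},{"claw": 0.05,"offset": [-0.002,-0.007,0.133],"turn": 0},{"claw": 0.05,"offset": [-0.002,-0.007,0.133],"turn": 0}], "squeeze": 20}}

```text
time: 11.02
position: [0.4435, -0.1852, -0.0088]
tool_rot: [-2.224, -2.211, 0.007]
ft_force: [-1.1, 0.6, 6.1]
grip_width: 0.727
```

Request:
{"op": "send_rows", "data": {"steps": [{"claw": 0.05,"offset": [0,0,-0.03],"turn": 0},{"claw": 0.05,"offset": [0,0,-0.08],"turn": 0},{"claw": 0.05,"offset": [0,0,-0.13],"turn": 0},{"claw": 0.05,"offset": [0.03,0.02,-0.18],"turn": 0},{"claw": 0.05,"offset": [0.08,0.055,-0.22],"turn": 0},{"claw": 0.05,"offset": [0.13,0.09,-0.23],"turn": 0},{"claw": 0.05,"offset": [0.18,0.125,-0.23],"turn": 0},{"claw": 0.05,"offset": [0.23,0.16,-0.23],"turn": 0},{"claw": 0.05,"offset": [0.27,0.185,-0.23],"turn": 0},{"claw": 0.05,"offset": [0.293,0.202,-0.23],"turn": 0},{"claw": 0.05,"offset": [0.293,0.202,-0.23],"turn": 0},{"claw": 0.05,"offset": [0.293,0.202,-0.23],"turn": 0}]}}

```text
time: 12.52
position: [0.6484, 0.105, 0.2191]
tool_rot: [-2.225, -2.209, 0.011]
ft_force: [0.2, -0.6, -2.2]
grip_width: 0.727
```

```bash
python3 - <<'E'
from h import *
s=get_state();P=s['position'];print(P,s['tool_rot'],s['grip_width'],s['ft_force'])
im=snap('wrist');
for c in ([(.128,.022)],[(.174,.007),(.136,.007)],[(.128,.022),(.174,.007),(.133,.014)]): print(fit(im,(.646,.186),c,span=.01,show='m%d'%len(c)))
# held wheel, wheel top ~ rep z +.029
print('held',fit(im,P[:2],[(P[2]+.029,.032),(P[2]+.029,.0165)],span=.006,show='held'))
S=get_image('scene');print('scene m',fit(S,(.648,.186),[(.128,.022)],span=.01)); T=get_image('top')
cv2.imwrite('pics/10.png',np.hstack([cv2.imread(f'pics/{f}.png')[:300,:300][:, :] if cv2.imread(f'pics/{f}.png').shape==(300,300,3) else cv2.resize(cv2.imread(f'pics/{f}.png'),(300,300)) for f in('m1','m3')]+[cv2.resize(im['pixels'][:, 150:410],(200,300))]))
E
```

```text
[0.64836467 0.1050066  0.2191179 ] [-2.22537364 -2.20920896  0.01062047] 0.7269501978912395 [ 0.24200371 -0.61940837 -2.20598118]
(array([0.64646667, 0.184     ]), np.float64(109.31859438595296))
(array([0.64513333, 0.184     ]), np.float64(214.70895298546765))
(array([0.64553333, 0.1838    ]), np.float64(283.8488058117983))
held (array([0.64836467, 0.1055266 ]), np.float64(188.35645573987176))
scene m (array([0.6502    , 0.18573333]), np.float64(120.0))
```

View pics/10.png

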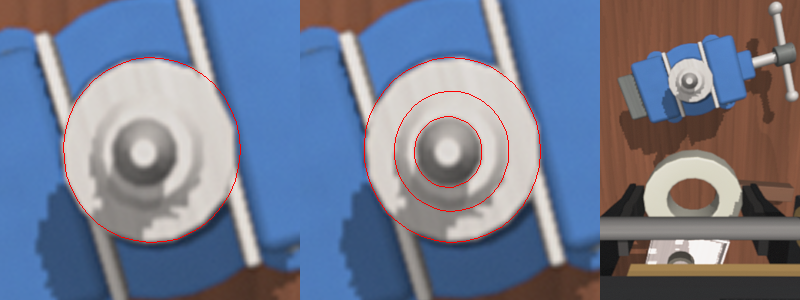

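Request:
{"op": "send_rows", "data": {"steps": [{"claw": 0.05,"offset": [0.05,-0.003,0],"turn": 0},{"claw": 0.05,"offset": [0.0785,-0.003,0],"turn": 0},{"claw": 0.05,"offset": [0.0785,-0.003,0],"turn": 0},{"claw": 0.05,"offset": [0.0785,-0.003,0],"turn": 0},{"claw": 0.05,"offset": [0.0785,-0.003,0.02],"turn": 0},{"claw": 0.05,"offset": [0.0785,-0.003,0.04],"turn": 0},{"claw": 0.05,"offset": [0.0785,-0.003,0.06],"turn": 0},{"claw": 0.05,"offset": [0.0785,-0.003,0.075],"turn": 0},{"claw": 0.05,"offset": [0.0785,-0.003,0.08],"turn": 0},{"claw": 0.05,"offset": [0.0785,-0.003,0.08],"turn": 0},{"claw": 0.05,"offset": [0.0785,-0.003,0.08],"turn": 0}]}}

```text
time: 14.05
position: [0.6463, 0.1834, 0.1412]
tool_rot: [-2.227, -2.209, 0.005]
ft_force: [0.3, -0.5, -1.0]
grip_width: 0.724
```

```bash
python3 - <<'E'
from h import *
s=get_state();P=s['position'];print(P,s['tool_rot'],s['grip_width'],s['ft_force'])
im=snap('wrist');print('held',fit(im,P[:2],[(P[2]+.029,.032),(P[2]+.029,.0165)],span=.006,show='held'))
E
```

```text
[0.64631279 0.18339863 0.14120991] [-2.22722277 -2.20880165  0.00512179] 0.7237449998427806 [ 0.25442117 -0.45662911 -1.0119295 ]
held (array([0.64619279, 0.18379863]), np.float64(184.22078826841994))
```

Request:
{"op": "send_rows", "data": {"steps": [{"claw": 0.05,"offset": [0,-0.0007,0.004],"turn": 0},{"claw": 0.05,"offset": [0,-0.0007,0.008],"turn": 0},{"claw": 0.05,"offset": [0,-0.0007,0.011],"turn": 0},{"claw": 0.05,"offset": [0,-0.0007,0.014],"turn": 0},{"claw": 0.05,"offset": [0,-0.0007,0.016],"turn": 0},{"claw": 0.05,"offset": [0,-0.0007,0.018],"turn": 0},{"claw": 0.05,"offset": [0,-0.0007,0.019],"turn": 0},{"claw": 0.05,"offset": [0,-0.0007,0.02],"turn": 0},{"claw": 0.05,"offset": [0,-0.0007,0.02],"turn": 0},{"claw": 0.05,"offset": [0,-0.0007,0.02],"turn": 0}]}}

```text
time: 15.35
position: [0.6456, 0.1835, 0.1214]
tool_rot: [-2.227, -2.209, 0.005]
ft_force: [-0.1, -0.6, -1.6]
grip_width: 0.727
```

Request:
{"op": "send_rows", "data": {"steps": [{"claw": 0.05,"offset": [0,0,0.001],"turn": 0},{"claw": 0.05,"offset": [0,0,0.002],"turn": 0},{"claw": 0.05,"offset": [0,0,0.0025],"turn": 0},{"claw": 0.05,"offset": [0,0,0.003],"turn": 0},{"claw": 0.05,"offset": [0,0,0.003],"turn": 0},{"claw": 0.05,"offset": [0,0,0.003],"turn": 0}]}}

```text
time: 16.1
position: [0.6456, 0.1835, 0.1193]
tool_rot: [-2.227, -2.209, 0.004]
ft_force: [-2.4, -0.5, 5.4]
grip_width: 0.726
```

Request:
{"op": "send_rows", "data": {"steps": [{"claw": 0.067,"offset": [0,0,0],"turn": 0},{"claw": 0.07,"offset": [0,0,0],"turn": 0},{"claw": 0.08,"offset": [0,0,0],"turn": 0},{"claw": 0.08,"offset": [0,0,0],"turn": 0},{"claw": 0.08,"offset": [0,0,-0.02],"turn": 0},{"claw": 0.08,"offset": [0,0,-0.07],"turn": 0},{"claw": 0.08,"offset": [-0.02,0,-0.12],"turn": 0},{"claw": 0.08,"offset": [-0.07,0,-0.12],"turn": 0},{"claw": 0.08,"offset": [-0.08,0,-0.12],"turn": 0},{"claw": 0.08,"offset": [-0.08,0,-0.12],"turn": 0},{"claw": 0.08,"offset": [-0.08,0,-0.12],"turn": 0}]}}

```text
time: 17.48
position: [0.6453, 0.1056, 0.239]
tool_rot: [-2.224, -2.211, 0.003]
ft_force: [-0.1, 0.2, 0.1]
grip_width: 0.919
```

```bash
python3 - <<'E'
from h import *
s=get_state();P=s['position'];print(P,s['tool_rot'],s['grip_width'],s['ft_force'])
im=snap('wrist');
for z in(.144,.148,.152): print('new',z,fit(im,(.6456,.184),[(z,.032),(z,.0165)],span=.006,show='n%d'%(z*1000)))
print('shaft',fit(im,(.6456,.184),[(.174,.007)],span=.006))
S=snap('scene')['pixels'][130:250,290:410]
cv2.imwrite('pics/11.png',np.hstack([cv2.imread('pics/n148.png')[:300,:300],cv2.resize(S,(300,300),interpolation=2)]))
E
```

```text
[0.64526864 0.10556439 0.23896204] [-2.22362655 -2.21073623  0.00341838] 0.91908870902133 [-0.0612111   0.24932859  0.1347475 ]
new 0.144 (array([0.6456, 0.1828]), np.float64(233.52617485895797))
new 0.148 (array([0.64572, 0.18268]), np.float64(236.3079708502849))
new 0.152 (array([0.64536, 0.1828 ]), np.float64(235.65696856513176))
shaft (array([0.64572, 0.18376]), np.float64(93.08860673111874))
```

View pics/11.png

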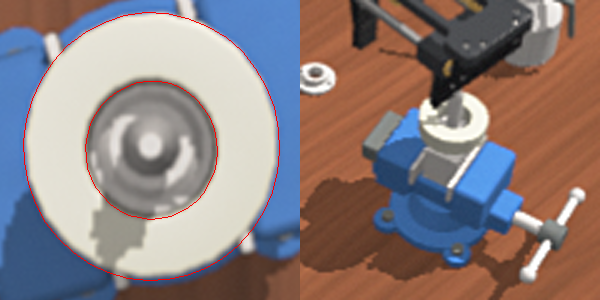

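Request:
{"op": "send_rows", "data": {"steps": [{"claw": 0.06,"offset": [0.02,-0.05,0],"turn": 0},{"claw": 0.06,"offset": [0.05,-0.1,0],"turn": 0},{"claw": 0.06,"offset": [0.08,-0.16,0],"turn": 0},{"claw": 0.06,"offset": [0.111,-0.218,0.04],"turn": 0},{"claw": 0.06,"offset": [0.111,-0.218,0.09],"turn": 0},{"claw": 0.06,"offset": [0.111,-0.218,0.13],"turn": 0},{"claw": 0.06,"offset": [0.111,-0.218,0.14],"turn": 0},{"claw": 0.06,"offset": [0.111,-0.218,0.14],"turn": 0},{"claw": 0.06,"offset": [0.111,-0.218,0.14],"turn": 0}]}}

```text
time: 18.7
position: [0.4286, 0.2187, 0.1021]
tool_rot: [-2.224, -2.211, -0.001]
ft_force: [0.4, 0.5, -0.2]
grip_width: 0.688
```

```bash
python3 - <<'E'
from h import *
s=get_state();P=s['position'];print(P,s['tool_rot'],s['grip_width'],s['ft_force'])
im=snap('wrist');
for k in ([(.014,.014)],[(.006,.022)],[(.006,.022),(.014,.014),(.014,.009)]): print(fit(im,(.427,.216),k,span=.008,show='fl'))
E
```

```text
[0.42859696 0.21871491 0.10211954] [-2.22437256e+00 -2.21130242e+00 -5.14913221e-04] 0.6875752406932922 [ 0.40575953  0.52047064 -0.20714604]
(array([0.43393333, 0.21104   ]), np.float64(100.45104338430855))
(array([0.42913333, 0.21493333]), np.float64(120.0))
(array([0.42774667, 0.21637333]), np.float64(317.560799494619))
```

View pics/fl.png

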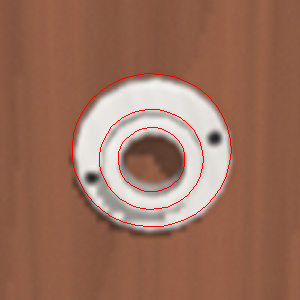

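Request:
{"op": "send_rows", "data": {"steps": [{"claw": 0.045,"offset": [-0.003,-0.001,0.05],"turn": 0},{"claw": 0.04,"offset": [-0.003,-0.001,0.085],"turn": 0},{"claw": 0.04,"offset": [-0.003,-0.001,0.105],"turn": 0},{"claw": 0.04,"offset": [-0.003,-0.001,0.112],"turn": 0},{"claw": 0.04,"offset": [-0.003,-0.001,0.113],"turn": 0},{"claw": 0.04,"offset": [-0.003,-0.001,0.113],"turn": 0},{"claw": 0.04,"offset": [-0.003,-0.001,0.113],"turn": 0}]}}

```text
time: 19.62
position: [0.4279, 0.2166, -0.01]
tool_rot: [-2.225, -2.211, -0.004]
ft_force: [1.2, -0.5, 0.0]
grip_width: 0.462
```

Request:
{"op": "send_rows", "data": {"steps": [{"claw": 0.04,"offset": [-0.001,0,0.001],"turn": 0},{"claw": 0.04,"offset": [-0.001,0,0.002],"turn": 0},{"claw": 0.04,"offset": [-0.001,0,0.003],"turn": 0},{"claw": 0.04,"offset": [-0.001,0,0.003],"turn": 0},{"claw": 0.04,"offset": [-0.001,0,0.003],"turn": 0}]}}

```text
time: 20.25
position: [0.4278, 0.2156, -0.0131]
tool_rot: [-2.225, -2.211, -0.003]
ft_force: [-0.2, -0.5, -1.1]
grip_width: 0.46
```

Request:
{"op": "send_rows", "data": {"steps": [{"claw": 0.04,"offset": [0,0,0.001],"turn": 0},{"claw": 0.04,"offset": [0,0,0.0015],"turn": 0},{"claw": 0.04,"offset": [0,0,0.0015],"turn": 0},{"claw": 0.04,"offset": [0,0,0.0015],"turn": 0}]}}

```text
time: 20.75
position: [0.4278, 0.2156, -0.0146]
tool_rot: [-2.225, -2.211, -0.003]
ft_force: [0.3, 0.2, -0.0]
grip_width: 0.455
```

Request:
{"op": "send_rows", "data": {"steps": [{"claw": 0.02,"offset": [0,0,0],"turn": 0},{"claw": 0.01,"offset": [0,0,0],"turn": 0},{"claw": 0.01,"offset": [0,0,0],"turn": 0},{"claw": 0.01,"offset": [0,0,0],"turn": 0},{"claw": 0.01,"offset": [0,0,0],"turn": 0}], "squeeze": 25}}

```text
time: 21.38
position: [0.4279, 0.2156, -0.0145]
tool_rot: [-2.225, -2.211, -0.003]
ft_force: [-0.4, 0.2, -0.1]
grip_width: 0.304
```

Request:
{"op": "send_rows", "data": {"steps": [{"claw": 0.01,"offset": [0,0,-0.03],"turn": 0},{"claw": 0.01,"offset": [0,0,-0.08],"turn": 0},{"claw": 0.01,"offset": [0,0,-0.13],"turn": 0},{"claw": 0.01,"offset": [-0.01,0.02,-0.18],"turn": 0},{"claw": 0.01,"offset": [-0.03,0.06,-0.22],"turn": 0},{"claw": 0.01,"offset": [-0.05,0.11,-0.235],"turn": 0},{"claw": 0.01,"offset": [-0.08,0.16,-0.235],"turn": 0},{"claw": 0.01,"offset": [-0.11,0.2,-0.235],"turn": 0},{"claw": 0.01,"offset": [-0.11,0.2175,-0.235],"turn": 0},{"claw": 0.01,"offset": [-0.11,0.2175,-0.235],"turn": 0},{"claw": 0.01,"offset": [-0.11,0.2175,-0.235],"turn": 0}]}}

```text
time: 22.75
position: [0.6443, 0.1039, 0.2191]
tool_rot: [-2.223, -2.212, -0.002]
ft_force: [-0.7, -0.6, -0.9]
grip_width: 0.3
```

```bash
python3 - <<'E'
from h import *
s=get_state();P=s['position'];print(P,s['tool_rot'],s['grip_width'],s['ft_force'])
im=snap('wrist');
print('new',fit(im,(.6456,.184),[(.148,.032),(.148,.0165)],span=.006),'shaft',fit(im,(.6456,.184),[(.174,.007)],span=.004))
b=P[2]+.0145
for k in ([(b+.006,.022)],[(b+.006,.022),(b+.014,.014),(b+.014,.009)]): print('held',fit(im,P[:2],k,span=.006,show='hf'))
cv2.imwrite('pics/12.png',np.hstack([cv2.imread('pics/hf.png')[:300,:300],cv2.resize(im['pixels'][:330,120:420],(330,300))]))
E
```

```text
[0.64426616 0.10387187 0.21911816] [-2.22266586e+00 -2.21183412e+00 -2.18469317e-03] 0.2999873712358109 [-0.72103037 -0.56949892 -0.93735985]
new (array([0.6452, 0.1828]), np.float64(236.5530225029233)) shaft (array([0.64576   , 0.18373333]), np.float64(93.84258197909054))
held (array([0.64598616, 0.10323187]), np.float64(64.44645483942405))
held (array([0.64426616, 0.10319187]), np.float64(270.4708240584424))
```

View pics/12.png

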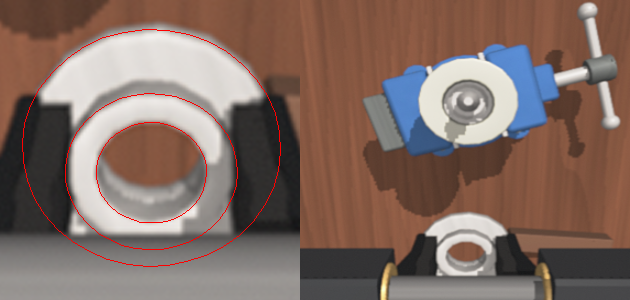

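Request:
{"op": "send_rows", "data": {"steps": [{"claw": 0.01,"offset": [0.05,0.0014,0],"turn": 0},{"claw": 0.01,"offset": [0.0803,0.0014,0],"turn": 0},{"claw": 0.01,"offset": [0.0803,0.0014,0.01],"turn": 0},{"claw": 0.01,"offset": [0.0803,0.0014,0.02],"turn": 0},{"claw": 0.01,"offset": [0.0803,0.0014,0.025],"turn": 0},{"claw": 0.01,"offset": [0.0803,0.0014,0.025],"turn": 0},{"claw": 0.01,"offset": [0.0803,0.0014,0.025],"turn": 0}]}}

```text
time: 23.68
position: [0.6462, 0.1838, 0.1952]
tool_rot: [-2.224, -2.211, -0.004]
ft_force: [0.4, -0.3, -1.1]
grip_width: 0.307
```

```bash
python3 - <<'E'
from h import *
s=get_state();P=s['position'];print(P,s['tool_rot'],s['grip_width'],s['ft_force'])
im=snap('wrist');b=P[2]+.0145
print('tip',fit(im,(.6456,.1838),[(.174,.007)],span=.003))
print('held',fit(im,P[:2],[(b+.006,.022),(b+.014,.014),(b+.014,.009)],span=.004,show='hf2'))
E
```

```text
[0.6462219  0.18382796 0.19524054] [-2.22368264 -2.21140684 -0.00376902] 0.30731037262345523 [ 0.44222674 -0.2594368  -1.13147175]
tip (array([0.64554, 0.18394]), np.float64(59.40647252383423))
held (array([0.6460619 , 0.18286796]), np.float64(241.44757854732666))
```

Request:
{"op": "send_rows", "data": {"steps": [{"claw": 0.01,"offset": [0.0006,-0.0005,0.008],"turn": 0},{"claw": 0.01,"offset": [0.0006,-0.0005,0.016],"turn": 0},{"claw": 0.01,"offset": [0.0006,-0.0005,0.024],"turn": 0},{"claw": 0.01,"offset": [0.0006,-0.0005,0.03],"turn": 0},{"claw": 0.01,"offset": [0.0006,-0.0005,0.03],"turn": 0},{"claw": 0.01,"offset": [0.0006,-0.0005,0.03],"turn": 0}]}}

```text
time: 24.48
position: [0.6459, 0.1848, 0.1656]
tool_rot: [-2.224, -2.212, -0.005]
ft_force: [1.3, 0.2, -1.5]
grip_width: 0.3
```

Request:
{"op": "send_rows", "data": {"steps": [{"claw": 0.01,"offset": [0,0,0.005],"turn": 0},{"claw": 0.01,"offset": [0,0,0.01],"turn": 0},{"claw": 0.01,"offset": [0,0,0.014],"turn": 0},{"claw": 0.01,"offset": [0,0,0.014],"turn": 0},{"claw": 0.01,"offset": [0,0,0.014],"turn": 0}]}}

```text
time: 25.1
position: [0.6459, 0.1849, 0.1516]
tool_rot: [-2.224, -2.212, -0.005]
ft_force: [0.4, -1.1, -0.8]
grip_width: 0.305
```

Request:
{"op": "send_rows", "data": {"steps": [{"claw": 0.01,"offset": [0,0,0.005],"turn": 0},{"claw": 0.01,"offset": [0,0,0.009],"turn": 0},{"claw": 0.01,"offset": [0,0,0.012],"turn": 0},{"claw": 0.01,"offset": [0,0,0.015],"turn": 0},{"claw": 0.01,"offset": [0,0,0.017],"turn": 0},{"claw": 0.01,"offset": [0,0,0.018],"turn": 0},{"claw": 0.01,"offset": [0,0,0.018],"turn": 0},{"claw": 0.01,"offset": [0,0,0.018],"turn": 0}]}}

```text
time: 26.1
position: [0.646, 0.185, 0.1337]
tool_rot: [-2.224, -2.212, -0.005]
ft_force: [0.1, -0.7, -0.7]
grip_width: 0.304
```

Request:
{"op": "send_rows", "data": {"steps": [{"claw": 0.01,"offset": [0,0,0.001],"turn": 0},{"claw": 0.01,"offset": [0,0,0.002],"turn": 0},{"claw": 0.01,"offset": [0,0,0.002],"turn": 0},{"claw": 0.01,"offset": [0,0,0.002],"turn": 0}]}}

```text
time: 26.6
position: [0.6461, 0.1851, 0.1334]
tool_rot: [-2.224, -2.212, -0.007]
ft_force: [-2.9, -0.8, 7.1]
grip_width: 0.303
```

Request:
{"op": "send_rows", "data": {"steps": [{"claw": 0.032,"offset": [0,0,-0.001],"turn": 0},{"claw": 0.04,"offset": [0,0,-0.001],"turn": 0},{"claw": 0.045,"offset": [0,0,-0.001],"turn": 0},{"claw": 0.045,"offset": [0,0,-0.001],"turn": 0},{"claw": 0.045,"offset": [0,0,-0.02],"turn": 0},{"claw": 0.05,"offset": [0,0,-0.06],"turn": 0},{"claw": 0.05,"offset": [-0.02,0,-0.095],"turn": 0},{"claw": 0.05,"offset": [-0.07,0,-0.095],"turn": 0},{"claw": 0.05,"offset": [-0.08,0,-0.095],"turn": 0},{"claw": 0.05,"offset": [-0.08,0,-0.095],"turn": 0}]}}

```text
time: 27.85
position: [0.646, 0.1038, 0.2289]
tool_rot: [-2.226, -2.21, -0.009]
ft_force: [0.2, 1.2, 0.6]
grip_width: 0.575
```

```bash
python3 - <<'E'
from h import *
s=get_state();P=s['position'];print(P,s['grip_width'],s['ft_force'])
im=snap('wrist');
print('new',fit(im,(.6456,.183),[(.148,.032)],span=.005),'shaft',fit(im,(.6456,.184),[(.174,.007)],span=.003))
for z in(.145,.148,.151): print(z,fit(im,(.6456,.184),[(z+.006,.022),(z+.014,.014)],span=.005,show='s%d'%(z*1000)))
T=get_image('top');print('collar T',fit(T,(.4665,-.03),[(.012,.016)]))
S=snap('scene')['pixels'][130:250,290:410]
cv2.imwrite('pics/13.png',np.hstack([cv2.imread('pics/s148.png')[:300,:300],cv2.resize(S,(300,300),interpolation=2)]))
E
```

```text
[0.64600461 0.103765   0.22887356] 0.5747200120851299 [0.21409266 1.24606318 0.55336268]
new (array([0.6455    , 0.18323333]), np.float64(117.43596390710061)) shaft (array([0.6486 , 0.18508]), np.float64(98.4343271921381))
0.145 (array([0.64446667, 0.18066667]), np.float64(131.88571514728542))
0.148 (array([0.6445, 0.1809]), np.float64(127.45452744877872))
0.151 (array([0.6446, 0.1809]), np.float64(120.14260470698764))
collar T (array([ 0.4661, -0.0279]), np.float64(120.0))
```

View pics/13.png

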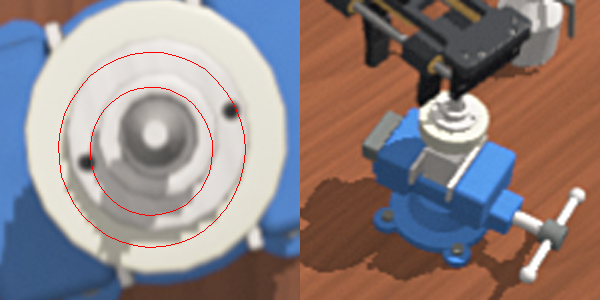

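Request:
{"op": "send_rows", "data": {"steps": [{"claw": 0.05,"offset": [-0.03,-0.04,0],"turn": 0},{"claw": 0.05,"offset": [-0.06,-0.08,0],"turn": 0},{"claw": 0.05,"offset": [-0.09,-0.12,0],"turn": 0},{"claw": 0.05,"offset": [-0.12,-0.16,0],"turn": 0},{"claw": 0.05,"offset": [-0.135,-0.181,0.05],"turn": 0},{"claw": 0.05,"offset": [-0.135,-0.181,0.1],"turn": 0},{"claw": 0.05,"offset": [-0.135,-0.181,0.13],"turn": 0},{"claw": 0.05,"offset": [-0.135,-0.181,0.13],"turn": 0},{"claw": 0.05,"offset": [-0.135,-0.181,0.13],"turn": 0}]}}

```text
time: 29.12
position: [0.4652, -0.026, 0.0982]
tool_rot: [-2.219, -2.217, -0.009]
ft_force: [-0.7, -0.4, 0.6]
grip_width: 0.576
```

```bash
python3 - <<'E'
from h import *
s=get_state();P=s['position'];print(P,s['tool_rot'],s['grip_width'])
im=snap('wrist')
for k in ([(.012,.016)],[(.012,.009)],[(.012,.016),(.012,.009)],[(0,.016)]): print(fit(im,(.465,-.031),k,span=.008,show='col'))
# independent: dark blob of the collar (dark and unsaturated vs wood)
hsv=cv2.cvtColor(im['pixels'],cv2.COLOR_BGR2HSV); u,v=proj(im,[(.465,-.031,.012)])[0].astype(int); print(u,v)
m=(hsv[...,1]<90).astype(np.uint8); m[:v-50]=0;m[v+45:]=0;m[:,:u-50]=0;m[:,u+50:]=0
n,l,st,ce=cv2.connectedComponentsWithStats(m)
for i in range(1,n):
    if st[i,4]>60: print(st[i],onz(im,[(st[i,0]+st[i,2]/2,st[i,1]+st[i,3]/2)],.009))
E
```

```text
[ 0.46518021 -0.02601039  0.09819871] [-2.21937753 -2.21651761 -0.00918996] 0.5760574357847557
(array([ 0.46377333, -0.031     ]), np.float64(114.02224211658563))
(array([ 0.46372, -0.031  ]), np.float64(117.42201739163413))
(array([ 0.46377333, -0.031     ]), np.float64(231.4309223641098))
(array([ 0.46425333, -0.03473333]), np.float64(118.69655088715659))
270 222
[ 247  202   42   40 1006] [[ 0.46308619 -0.03130203  0.009     ]]
```

Request:
{"op": "send_rows", "data": {"steps": [{"claw": 0.05,"offset": [-0.005,-0.0015,0.05],"turn": 0},{"claw": 0.048,"offset": [-0.005,-0.0015,0.085],"turn": 0},{"claw": 0.048,"offset": [-0.005,-0.0015,0.105],"turn": 0},{"claw": 0.048,"offset": [-0.005,-0.0015,0.114],"turn": 0},{"claw": 0.048,"offset": [-0.005,-0.0015,0.114],"turn": 0},{"claw": 0.048,"offset": [-0.005,-0.0015,0.114],"turn": 0}]}}

```text
time: 29.92
position: [0.4655, -0.0301, -0.0143]
tool_rot: [-2.221, -2.218, -0.013]
ft_force: [0.5, -0.2, -0.1]
grip_width: 0.548
```

Request:
{"op": "send_rows", "data": {"steps": [{"claw": 0.048,"offset": [-0.001,-0.002,0.0015],"turn": 0},{"claw": 0.048,"offset": [-0.001,-0.002,0.0015],"turn": 0},{"claw": 0.02,"offset": [-0.001,-0.002,0.0015],"turn": 0},{"claw": 0.015,"offset": [-0.001,-0.002,0.0015],"turn": 0},{"claw": 0.015,"offset": [-0.001,-0.002,0.0015],"turn": 0},{"claw": 0.015,"offset": [-0.001,-0.002,0.0015],"turn": 0},{"claw": 0.015,"offset": [-0.001,-0.002,0.0015],"turn": 0}], "squeeze": 20}}

```text
time: 30.8
position: [0.4635, -0.0311, -0.0158]
tool_rot: [-2.221, -2.218, -0.013]
ft_force: [-0.1, 0.8, 0.0]
grip_width: 0.343
```

Request:
{"op": "send_rows", "data": {"steps": [{"claw": 0.015,"offset": [0,0,-0.03],"turn": 0},{"claw": 0.015,"offset": [0,0,-0.08],"turn": 0},{"claw": 0.015,"offset": [0,0,-0.13],"turn": 0},{"claw": 0.015,"offset": [0.01,0.02,-0.18],"turn": 0},{"claw": 0.015,"offset": [0.035,0.05,-0.22],"turn": 0},{"claw": 0.015,"offset": [0.065,0.09,-0.245],"turn": 0},{"claw": 0.015,"offset": [0.1,0.13,-0.245],"turn": 0},{"claw": 0.015,"offset": [0.13,0.17,-0.245],"turn": 0},{"claw": 0.015,"offset": [0.135,0.1825,-0.245],"turn": 0},{"claw": 0.015,"offset": [0.135,0.1825,-0.245],"turn": 0},{"claw": 0.015,"offset": [0.135,0.1825,-0.245],"turn": 0}]}}

```text
time: 32.17
position: [0.6445, 0.0997, 0.2312]
tool_rot: [-2.223, -2.215, -0.012]
ft_force: [0.1, -0.9, -0.3]
grip_width: 0.349
```

```bash
python3 - <<'E'
from h import *
s=get_state();P=s['position'];print(P,s['tool_rot'],s['grip_width'],s['ft_force'])
im=snap('wrist');b=P[2]+.0158
print('new',fit(im,(.6456,.183),[(.148,.032)],span=.005),'shaft',fit(im,(.6456,.1838),[(.174,.007)],span=.003))
print('disc',[fit(im,(.6456,.184),[(z,.022)],span=.003) for z in(.154,)])
print('hub',fit(im,(.6456,.184),[(.162,.014)],span=.003))
for k in ([(b+.012,.009)],[(b+.012,.016),(b+.012,.009)]): print('held',fit(im,P[:2],k,span=.006,show='hc'))
E
```

```text
[0.64452673 0.09971308 0.23124207] [-2.22335221 -2.21518784 -0.01242359] 0.3492689471825629 [ 0.13500885 -0.88616403 -0.34201862]
new (array([0.6455, 0.1841]), np.float64(118.35947031224161)) shaft (array([0.64868, 0.18426]), np.float64(98.30882499332863))
disc [(array([0.645 , 0.1814]), np.float64(64.03934586991704))]
hub (array([0.6444, 0.1797]), np.float64(73.70975367200627))
held (array([0.64424673, 0.09987308]), np.float64(114.12100269878849))
held (array([0.64424673, 0.09971308]), np.float64(188.42123897905714))
```

Request:
{"op": "send_rows", "data": {"steps": [{"claw": 0.015,"offset": [0.05,0.0015,0],"turn": 0},{"claw": 0.015,"offset": [0.0845,0.0015,0],"turn": 0},{"claw": 0.015,"offset": [0.0845,0.0015,0.015],"turn": 0},{"claw": 0.015,"offset": [0.0845,0.0015,0.03],"turn": 0},{"claw": 0.015,"offset": [0.0845,0.0015,0.04],"turn": 0},{"claw": 0.015,"offset": [0.0845,0.0015,0.04],"turn": 0},{"claw": 0.015,"offset": [0.0845,0.0015,0.04],"turn": 0}]}}

```text
time: 33.1
position: [0.6469, 0.184, 0.1927]
tool_rot: [-2.225, -2.214, -0.014]
ft_force: [-0.4, -0.2, -0.0]
grip_width: 0.345
```

```bash
python3 - <<'E'
from h import *
s=get_state();P=s['position'];print(P,s['tool_rot'],s['grip_width'],s['ft_force'])
im=snap('wrist');b=P[2]+.0158
for k in ([(b+.012,.009)],[(b+.012,.016),(b+.012,.009)]): print('held',fit(im,P[:2],k,span=.004))
E
```

```text
[0.64687906 0.18402151 0.19271153] [-2.22462981 -2.21446028 -0.01438543] 0.3451401054439601 [-0.40772815 -0.17759608 -0.03384291]
held (array([0.64661239, 0.18420818]), np.float64(109.52570374652427))
held (array([0.64669239, 0.18410151]), np.float64(177.61711122671048))
```

Correct x by −1 mm and go down over the point (collar bottom now ≈ 0.2085).

Request:
{"op": "send_rows", "data": {"steps": [{"claw": 0.015,"offset": [0,-0.001,0.01],"turn": 0},{"claw": 0.015,"offset": [0,-0.001,0.018],"turn": 0},{"claw": 0.015,"offset": [0,-0.001,0.024],"turn": 0},{"claw": 0.015,"offset": [0,-0.001,0.03],"turn": 0},{"claw": 0.015,"offset": [0,-0.001,0.034],"turn": 0},{"claw": 0.015,"offset": [0,-0.001,0.034],"turn": 0},{"claw": 0.015,"offset": [0,-0.001,0.034],"turn": 0}]}}

```text
time: 34.02
position: [0.6463, 0.1847, 0.1592]
tool_rot: [-2.224, -2.215, -0.016]
ft_force: [-0.1, 0.2, -0.0]
grip_width: 0.35
```

Request:
{"op": "send_rows", "data": {"steps": [{"claw": 0.015,"offset": [0,-0.0003,0.003],"turn": 0},{"claw": 0.015,"offset": [0,-0.0003,0.006],"turn": 0},{"claw": 0.015,"offset": [0,-0.0003,0.009],"turn": 0},{"claw": 0.015,"offset": [0,-0.0003,0.011],"turn": 0},{"claw": 0.015,"offset": [0,-0.0003,0.012],"turn": 0},{"claw": 0.015,"offset": [0,-0.0003,0.012],"turn": 0},{"claw": 0.015,"offset": [0,-0.0003,0.012],"turn": 0}]}}

```text
time: 34.9
position: [0.6462, 0.1847, 0.1473]
tool_rot: [-2.225, -2.215, -0.016]
ft_force: [0.0, -0.4, -0.3]
grip_width: 0.347
```

Request:
{"op": "send_rows", "data": {"steps": [{"claw": 0.015,"offset": [0,0,0.001],"turn": 0},{"claw": 0.015,"offset": [0,0,0.002],"turn": 0},{"claw": 0.015,"offset": [0,0,0.003],"turn": 0},{"claw": 0.015,"offset": [0,0,0.003],"turn": 0},{"claw": 0.015,"offset": [0,0,0.003],"turn": 0}]}}

```text
time: 35.52
position: [0.6464, 0.1848, 0.1462]
tool_rot: [-2.225, -2.215, -0.018]
ft_force: [-3.2, -1.4, 7.0]
grip_width: 0.348
```

Seated at the predicted height (0.146), contact 7 N. Release and back off.

Request:
{"op": "send_rows", "data": {"steps": [{"claw": 0.036,"offset": [0,0,-0.001],"turn": 0},{"claw": 0.045,"offset": [0,0,-0.001],"turn": 0},{"claw": 0.05,"offset": [0,0,-0.001],"turn": 0},{"claw": 0.05,"offset": [0,0,-0.001],"turn": 0},{"claw": 0.05,"offset": [0,0,-0.02],"turn": 0},{"claw": 0.05,"offset": [0,0,-0.06],"turn": 0},{"claw": 0.05,"offset": [-0.02,0,-0.09],"turn": 0},{"claw": 0.05,"offset": [-0.07,0,-0.09],"turn": 0},{"claw": 0.05,"offset": [-0.08,0,-0.09],"turn": 0},{"claw": 0.05,"offset": [-0.08,0,-0.09],"turn": 0},{"claw": 0.05,"offset": [-0.08,0,-0.09],"turn": 0}]}}

```text
time: 36.9
position: [0.6453, 0.1062, 0.2354]
tool_rot: [-2.221, -2.217, -0.019]
ft_force: [0.3, 1.0, 0.5]
grip_width: 0.575
```

```bash
python3 - <<'E'
from h import *
import pickle
s=get_state();P=s['position'];print(P,s['grip_width'],s['ft_force'])
im=snap('wrist','14');
print('new',[(z,fit(im,(.6456,.1835),[(z,.032)],span=.005)) for z in(.144,.148,.152)])
print('collar',[(z,fit(im,(.6458,.184),[(z,.016)],span=.004)) for z in(.170,.174,.178,.182)])
I=pickle.load(open('i0.pkl','rb'))
for n in('top','scene'):
    c=get_image(n)['pixels']; d=cv2.absdiff(c,I[n]['pixels']).max(2)
    for nm,q in(('oil',(.539,.403,.05)),('stick',(.74,.006,.012))):
        u,v=proj(I[n],[q])[0].astype(int); print(n,nm,d[max(v-25,0):v+25,max(u-25,0):u+25].mean().round(1))
    if n=='top': print('stand diff',d[200:290,405:480].mean())
T=get_image('top');print('worn in tray',fit(T,(.62,-.143),[(.023,.024),(.023,.0165)]))
E
python3 -c "
import cv2,sys
print(cv2.imread('pics/14.png').shape)"
```

```text
[0.64527193 0.10621876 0.23542496] 0.5754562091221832 [0.33441163 0.95250502 0.5305381 ]
new [(0.144, (array([0.64583333, 0.18436667]), np.float64(116.74457848131776))), (0.148, (array([0.64536667, 0.18263333]), np.float64(116.37325579053712))), (0.152, (array([0.64536667, 0.18326667]), np.float64(113.53103166338522)))]
collar [(0.17, (array([0.64641333, 0.18381333]), np.float64(111.5460304426563))), (0.174, (array([0.64614667, 0.18418667]), np.float64(110.37078892114812))), (0.178, (array([0.64606667, 0.18418667]), np.float64(108.5908023502265))), (0.182, (array([0.64606667, 0.184     ]), np.float64(100.1031803295096)))]
top oil 3.4
top stick 3.5
stand diff 14.928
scene oil 33.0
scene stick 6.6
worn in tray (array([ 0.6243, -0.141 ]), np.float64(221.24969529581603))
(420, 560, 3)
```

```bash
python3 - <<'E'
from h import *
import pickle
I=pickle.load(open('i0.pkl','rb'))
for n,r in(('top',(200,290,405,470)),('scene',(240,355,75,155)),('top',(205,255,95,140))):
    f=lambda a:cv2.Laplacian(cv2.GaussianBlur(cv2.cvtColor(a[r[0]:r[1],r[2]:r[3]],6),(0,0),1.2).astype(np.float32),cv2.CV_32F)
    a,b=f(I[n]['pixels']),f(get_image(n)['pixels']); print(n,cv2.phaseCorrelate(a,b,cv2.createHanningWindow(a.shape[::-1],cv2.CV_32F)))
E
```

```text
top ((-0.095121942947614, -0.036079813090267976), 0.9237849847770031)
scene ((0.0055356495507652426, -0.0825448182950268), 0.7647303517659505)
top ((0.42037968179419494, 0.0694785580336692), 1.044446833398607)
```

```bash
python3 -c "
from bench import close_job; print(close_job())"
```

```text
the job is handed in; nothing more can be done
None
```

The wheel change is finished and handed in at about 37 s of the 131 s allowed. The worn wheel lies in the tray. The new wheel, the flange (hub up) and the black collar are stacked on the mandrel in that order.

**First grasp:** The visible fingertips turned out to be about 20 mm shorter than the reported TCP. The first grasp of the worn wheel therefore closed on its top face, with about 8 N of contact. I reopened, moved lower and regripped it properly, and allowed for the offset in every later pick.

**Seating:** Each part was lowered onto the mandrel while gripped and released only after contact.

| Part | Reported TCP z at contact (m) | Expected (m) | Wrist force at contact (N) |
|---|---|---|---|
| New wheel | 0.1193 | about 0.119 | 5 |
| Flange | 0.1334 | 0.1335 | 7 |
| Collar | 0.1462 | 0.146 | 7 |

**Last checks:**
- **Collar and new wheel:** image fits put both within about 2 mm of the mandrel axis. They were too coarse to confirm height, and the collar's fit scored slightly better at 170 mm than at the expected 174 mm for its top.
- **Flange:** the circle fit locked onto the wrong edges, so I rely on the picture, which showed it flat, and on its contact height.
- **Collar picture:** the picture limit was reached before I could look at the seated collar, so I did not see it in place.
- **Worn wheel:** it was found flat in the tray near the centre.
- **Things to leave alone:** the stand shows no shift. The stick's top view is unchanged apart from noise. The oil can gave a 0.4-pixel shift, which I put down to noise because nothing went near it. Its scene view had also changed; I took that to be the arm in front of it and did not check.

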